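# Lock a blank into a drill jig by pressing its three clamps shut in order

## Robot

A 7-joint arm with a two-finger parallel gripper is mounted at the origin on a cart in front of the work surface, level with it; the furniture and walls round the work are solid. World frame = base frame: x ahead of the robot, y to its left, z up, the work surface at z = 0. Lengths are in mm, angles in degrees, forces in N, time in s.
With the tool pointing down it reaches from about 425 to 825 mm from the base axis. Payload 3.6 kg.
Tool frame: the origin (TCP) lies at the very end of the fingers, on their centre line; the grasp point (between the pads) lies 19 mm behind it; z points along the fingers, y is the line along which they close (so a half turn about z gives the same grasp; the last joint's range is limited). The gripper opens to 85 mm and grips with 20 to 120 N. Pads are 22 mm wide; open, the fingers measure 114 mm over their backs; the gripper's body (76 mm by 85 mm) begins 54 mm behind the grasp point. The pads swing forward as they close: fully open they stand 13 mm farther back than shut.
Start: joints at [71.591, 35.231, -0.722, 81.555, 0.464, 63.22, -2.315], TCP at [188.868, -621.926, 231.297] pointing down, gripper open.
Joint ranges: [-178.69, 178.69], [-17.37, 117.87], [-77.05, 75.6], [15.02, 138.74], [-78.02, 258.01], [0.78, 113.62], [-162.83, 162.83]. Speed limits (degrees/s): [159.86, 159.86, 180, 180, 180, 180, 180].

## Interface

Orientations are given as [roll, pitch, yaw] about the fixed x, y, z axes, in that order (R = Rz(yaw) Ry(pitch) Rx(roll)).
In Python, from bench import robot, capture, camera_model gives the robot as it stands (robot), with the cameras as plain functions.
- The arm moves only by the tool nudge_tcp, called after "Request:" as name(argument=value, ...), one argument or row to a line, values as JSON. Schema: {"type":"object","properties":{"rows":{"type":"array","items":{"type":"array","items":{"type":"number"},"minItems":5,"maxItems":5},"minItems":1,"maxItems":20},"squeeze":{"type":"number"},"only":{"type":"string"},"quiet":{"type":"boolean"},"lines":{"type":"string"}},"required":["rows"],"additionalProperties":false}. rows is a list of rows, 1 to 20 of them, each of 5 numbers: the finger opening in mm, then dx, dy, dz in normalised numbers (1 is 300 mm), then a turn about the tool's z in shares of 120 degrees (1.0 is 120 degrees); each row shifts and turns the commanded pose from where the row before left it, along the tool's axes as they then stand; what a row does not reach is not made up. A row lasts 1/12 s, in which the tool goes at most 41.7 mm and 7.16 degrees, less where a joint would pass 70% of its speed; a pose out of reach is approached as far as the arm can. The fingers move at their own pace and stop on an object; squeeze is the grip in N (left out, the last holds). Time passes only in rows, so rows that do not move let the fingers close. The tool returns the time, the measured TCP pose, the force, the opening and the grip force at its end. only (a regular expression) keeps the lines of the reply that match it, lines (a string "A,B") keeps lines A to B, and quiet returns only ok. Shift and turn numbers lie between -1 and 1, and a call with a number outside is refused. Input that does not fit is refused with a message, and nothing moves.
- robot.get_state(): the state, without advancing time (a new reading comes with each control period).
- capture(name): name is "scene" or "top" or "wrist"; returns (picture, depth): 480x640x3 uint8, red, green, blue; 480x640 float32, mm along the optical axis (not along the pixel's ray), 0 where there is no reading.
- camera_model(name): a dict with "mtx" (3x3 intrinsics, pixels), "k1" (the pictures are not rectified: a ray, as slopes to the right and down, at radius r is drawn at 1 + k1 r^2 times it, then the intrinsics apply), "R" (3x3) and "t" (3): a world point X has camera coordinates R X + t; the wrist camera has in their place "hand_eye" (4x4, takes a point from camera to tool coordinates, whose origin is the TCP and whose axes are the flange's). Camera axes: x right, y down, z forward; pixel columns grow to the right and rows downward; lengths in mm; the calibration is good to about 2 mm. A picture is of the moment at which its call begins: read the wrist's pose just before it. camera_model takes no time and is no camera call.
- robot.close_job(): hands the job in; it is judged then, once.
The state is a dict: "clock": time; "joints": joint angles; "joint_vel": joint speeds; "joint_torque": joint torques, N m; "tcp_pos": TCP position; "eef_rot": TCP orientation; "force": force on the tool from outside, world axes, zero at the start; "wrist_torque": the same for the moment, N m; "gripper_width": finger opening in mm; "grip_force": force on a finger pad.
Only numpy, scipy, OpenCV 4.12 (cv2) and the standard library are available. Lean on these libraries where they do the work, as an engineer would, in place of code of your own. Each camera call takes 0.05 s, during which the arm holds its last target. There are 200 camera calls.

## Task

Lock the brass blank into the drill jig by pressing its three red clamp handles with the fingertips, each firmly and fully down until it stops, one after the other: first the push clamp at the left end, which slides the blank home against the end stop; then the hold-down clamp next to the end stop; last the hold-down clamp next to the push clamp. Nothing needs gripping: do not touch the blank itself, do not raise a handle, and leave the tools lying around the jig where they are.

Things in the scene. Friction and masses are not known exactly. Their poses are not given: they have to be found in the camera images.
- jig: drill jig, fixed: grey plate 12 mm thick, x -64 to 144, y -104 to 168 mm in its frame, carrying three clamps. Origin on the table top midway between the two hold-down clamps; x away from the robot (within 0.25 rad), y left, z up. Dark bridge with two drill bushings (top 52 mm up) over the far side; dark end stop at the right end, face at y -70. Raised handles and arms reach 105 mm up
- blank: loose flat brass bar 60 x 140 x 8 mm with a 20 mm hole, lying in the jig's nest along the jig's y; origin at the centre of its underside, 27 mm above the table. It starts 4 to 8 mm short of the end stop (its y in the jig's frame is 4 to 8 mm; 0 when home against the stop)
- push_handle (a joint): handle of the push clamp at the jig's left end, rad: 0.35 to 0.50 at the start; shut at 0.03 or less, where it bears on the blank (grip still slopes up 11 degrees). Hinge across the handle at (88, 125, 47) mm in the jig frame. Stays where left. Press straight down on the grip 25 to 60 mm out from the hinge: 5 to 10 N moves it, 15 to 20 N locks it
- push_grip (a point): point on top of the red grip of the push clamp (its handle points to the left, +y of the jig), 49 mm out from the handle's hinge; the grip is a round bar 17 mm thick, from 24 to 80 mm out. Moves with the handle; with the handle fully down it lies at (88, 174, 64) mm in the jig's frame
- hold_stop_handle (a joint): handle of the hold-down clamp next to the end stop (right of two), rad: 0.35 to 0.50 at the start; shut at 0.03 or less, where it bears on the blank (grip still slopes up 11 degrees). Hinge across the handle at (0, -37, 46) mm in the jig frame. Stays where left. Press straight down on the grip 25 to 60 mm out from the hinge: 5 to 10 N moves it, 15 to 20 N locks it
- hold_stop_grip (a point): point on top of the red grip of the hold-down clamp next to the end stop (its handle points to the robot, -x of the jig), 49 mm out from the handle's hinge; the grip is a round bar 17 mm thick, from 24 to 80 mm out. Moves with the handle; with the handle fully down it lies at (-49, -37, 62) mm in the jig's frame
- hold_far_handle (a joint): handle of the hold-down clamp next to the push clamp (left of two), rad: 0.35 to 0.50 at the start; shut at 0.03 or less, where it bears on the blank (grip still slopes up 11 degrees). Hinge across the handle at (0, 37, 46) mm in the jig frame. Stays where left. Press straight down on the grip 25 to 60 mm out from the hinge: 5 to 10 N moves it, 15 to 20 N locks it
- hold_far_grip (a point): point on top of the red grip of the hold-down clamp next to the push clamp (its handle points to the robot, -x of the jig), 49 mm out from the handle's hinge; the grip is a round bar 17 mm thick, from 24 to 80 mm out. Moves with the handle; with the handle fully down it lies at (-49, 37, 62) mm in the jig's frame
- hold_stop_arm: swinging steel arm with black rubber foot of the hold-down clamp next to the end stop; its handle drives it down on to the blank. Origin: centre of the underside of that clamp's plywood base, at (0, -37, 12) mm in the jig's frame; the foot comes down 71 mm beyond it (+x)
- hold_far_arm: swinging steel arm with black rubber foot of the hold-down clamp next to the push clamp; its handle drives it down on to the blank. Origin: centre of the underside of that clamp's plywood base, at (0, 37, 12) mm in the jig's frame; the foot comes down 71 mm beyond it (+x)
- setup_block: grey ground steel setup block with holes, 51 x 76 x 25 mm, lying right of the jig; not part of the job
- allen_key: black hex key, 39 x 108 x 8 mm, lying right of the jig; not part of the job
- end_mill: end mill in a clear square tube with a blue end, 17 x 87 x 17 mm, lying left of the jig; not part of the job
- screw: black cap screw, 16 x 40 x 16 mm, lying in front of the jig; not part of the job
- driver: screwdriver with an amber handle, 29 x 202 x 28 mm, lying behind the jig; not part of the job
- mike: micrometer, 56 x 116 x 15 mm, lying at the front right; not part of the job

How it is judged:
By the outcome, as a careful person would: the job done as asked, in the order asked, and still so for the second after the job is handed in, with the robot touching nothing.
It also fails if it takes over 59 s, if anything falls off the work surface, if the arm or the gripper's body presses on something with over 40 N, if the wrist force passes 120 N, or if a joint passes its speed limit or range.

## Working session

There is one attempt and no reset: what is moved stays moved. The work goes in short steps, Python scripts to look and compute and a tool call to move; the robot and the scene stay as the last step left them, time stands still between calls to the robot, and variables do not carry over. Pictures are saved under pics/ and viewed, at most 10 in all, crops included, and the job is handed in when it is done.

```bash
ls; mkdir -p pics; python3 - <<'E'
from bench import robot, capture, camera_model
import cv2,numpy as np
s=robot.get_state();print(s)
for n in("scene","top"):
    p,d=capture(n);cv2.imwrite(f"pics/{n}0.png",p[:,:,::-1]);np.savez(f"{n}0.npz",p=p,d=d)
    m=camera_model(n);print(n,m,(d>0).mean())
E
```

```text
bench.py
pics
{'clock': 0.0, 'joints': array([71.59217764, 35.29055067, -0.72137532, 81.64137114,  0.46399389,
       63.21943205, -2.31308411]), 'joint_vel': array([-0.07058155,  0.05933712, -0.01494394, -0.18443334, -0.1232437 ,
        0.07130017,  0.0820497 ]), 'joint_torque': array([-5.07380282e-04, -4.69208443e+01,  2.59308787e-01, -1.71031988e+01,
        9.98702366e-03,  9.63557395e-03, -1.64099134e-06]), 'tcp_pos': array([ 188.61535226, -621.23157753,  230.12320231]), 'eef_rot': array([-1.79851555e+02,  2.92714631e-03,  1.68937068e+01]), 'force': array([0.24865788, 0.30822933, 0.27909405]), 'wrist_torque': array([-0.05001808,  0.00982674,  0.04697771]), 'grip_force': 0.0, 'gripper_width': 85.43146313412635}
scene {'mtx': array([[487.08415169,   0.        , 315.72104776],
       [  0.        , 487.08415169, 234.88683057],
       [  0.        ,   0.        ,   1.        ]]), 'k1': -0.00536606269274386, 'R': array([[-0.80733666, -0.59005558,  0.00647535],
       [-0.43539445,  0.58824484, -0.68146877],
       [ 0.39829536, -0.55299405, -0.73181855]]), 't': array([ 407.70992248,  375.429683  , 1046.87537913])} 0.9960579427083334
top {'mtx': array([[449.59999293,   0.        , 321.92866125],
       [  0.        , 449.59999293, 236.62400159],
       [  0.        ,   0.        ,   1.        ]]), 'k1': -0.026049753738759254, 'R': array([[ 0.02904949, -0.99920182,  0.02742005],
       [-0.99262809, -0.03206583, -0.11688139],
       [ 0.11766734, -0.02382256, -0.99276728]]), 't': array([-130.09585911,  617.88393642,  989.0995332 ])} 0.996123046875
```

View pics/top0.png

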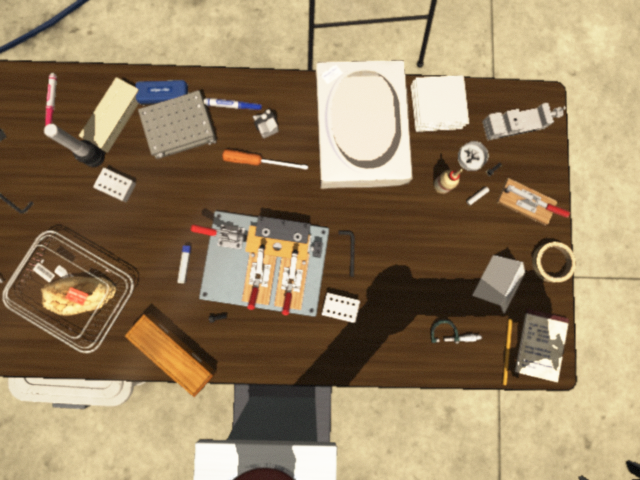

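View pics/scene0.png

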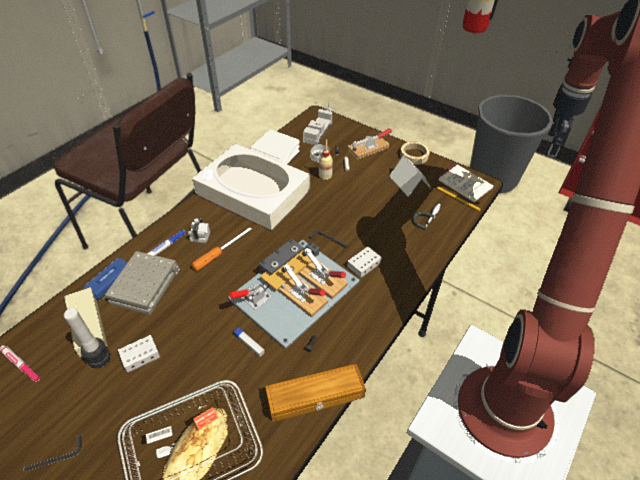

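The top view shows the jig plate at about x 199–327, y 211–317. The red grips are at (204,231) for push, (254,297) for hold_far and (289,300) for hold_stop. Next I'll measure the plate pose and the grips.

```bash
cat > h.py <<'E'
import numpy as np,cv2
from bench import robot, capture, camera_model
def cloud(n,d):
    m=camera_model(n);K=m["mtx"];v,u=np.indices(d.shape)
    a=(u-K[0,2])/K[0,0];b=(v-K[1,2])/K[1,1];x,y=a,b
    for _ in range(4):
        f=1+m["k1"]*(x*x+y*y);x,y=a/f,b/f
    return (np.stack([x*d,y*d,d],-1)-m["t"])@m["R"]
E
python3 - <<'E'
from h import *
for n in("top","scene"):
    z=np.load(n+"0.npz");p,d=z["p"].astype(int),z["d"];X=cloud(n,d)
    r=(p[...,0]>110)&(p[...,1]<60)&(p[...,2]<60)
    box=(X[...,0]>350)&(X[...,0]<800)&(X[...,1]>-100)&(X[...,1]<350)&(d>0)
    t=box&(X[...,2]<6)&(X[...,2]>-12);print(n,"table z",np.median(X[t][:,2]))
    k,l,st,c=cv2.connectedComponentsWithStats((r&box&(X[...,2]>30)).astype(np.uint8))
    for i in range(1,k):
        if st[i,4]>12:
            Q=X[l==i];print(c[i].round(),st[i,4],"mean",Q.mean(0).round(1),"min",Q.min(0).round(),"max",Q.max(0).round())
    pl=box&(X[...,2]>7)&(X[...,2]<18)&(abs(p[...,0]-p[...,2])<40)&(p[...,2]>90)
    k,l,st,c=cv2.connectedComponentsWithStats(cv2.morphologyEx(pl.astype(np.uint8),cv2.MORPH_CLOSE,np.ones((3,3))))
    i=1+st[1:,4].argmax();Q=X[(l==i)&pl];rr=cv2.minAreaRect(Q[:,:2].astype(np.float32));print("plate",st[i],rr,cv2.boxPoints(rr).round(),np.median(Q[:,2]))
    im=cv2.resize(z["p"][200:330,180:340] if n=="top" else z["p"][225:355,220:380],None,fx=4,fy=4,interpolation=cv2.INTER_CUBIC)
    cv2.imwrite(f"pics/{n}crop.png",im[:,:,::-1])
E
```

```text
top table z -0.35668916434601106
[203. 228.] 70 mean [626.7 149.3  84. ] min [617. 127.  69.] max [633. 174.  98.]
[253. 298.] 109 mean [479.   34.   84.3] min [456.  27.  67.] max [501.  41.  99.]
[287. 303.] 106 mean [471.1 -38.6  82.8] min [448. -45.  65.] max [492. -30. 100.]
plate [ 200  211   57   95 3117] ((569.2455444335938, 99.78298950195312), (110.97684478759766, 208.00852966308594), 83.65736389160156) [[460.  56.]
 [666.  33.]
 [679. 143.]
 [472. 166.]] 11.895958657639707
scene table z 0.7203397021251329
[336. 273.] 38 mean [469.9 -34.1  83.8] min [449. -40.  69.] max [489. -29. 101.]
[316. 291.] 49 mean [476.8  38.4  85.9] min [457.  34.  66.] max [499.  48.  99.]
[238. 294.] 103 mean [619.7 154.3  85.3] min [612. 129.  67.] max [632. 173. 100.]
plate [ 235  273  124   75 2628] ((544.6228637695312, 23.683029174804688), (270.0291442871094, 180.37472534179688), 82.81893920898438) [[ 438.  -99.]
 [ 617. -122.]
 [ 651.  146.]
 [ 472.  169.]] 12.880234873790428
```

View pics/topcrop.png

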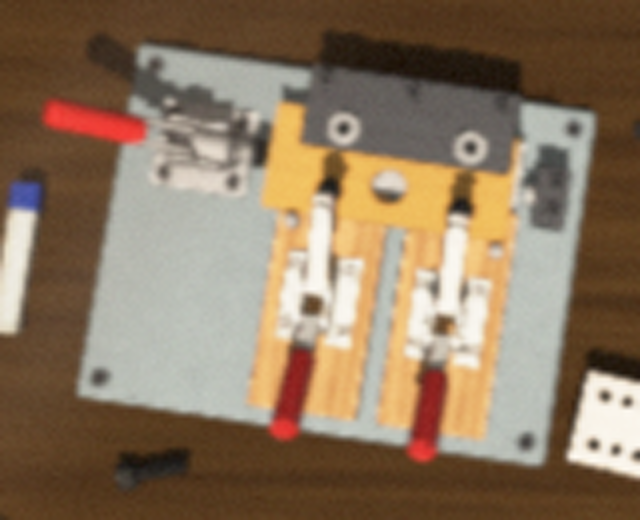

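The plate and grips agree on a jig pose of origin about (515, -6) and yaw about -6.5°. I'll turn the tool to line up with the jig, shut the fingers and travel.

Careful with the scale: shifts go in shares of 300 mm and turns go in shares of 120 degrees. That gives: -32 mm / 300 = -0.1067, 24 mm / 300 = 0.08, 7 degrees / 120 = 0.0583.

Request:
nudge_tcp(
  rows=[
    [0,0,0,0,0.0583],
    [0,0,0,0,0.0583],
    [0,0,0,0,0.0583],
    [0,0,0,0,0.02],
    [0,0.08,-0.1067,0,0],
    [0,0.08,-0.1067,0,0],
    [0,0.08,-0.1067,0,0],
    [0,0.08,-0.1067,0,0],
    [0,0.08,-0.1067,0,0],
    [0,0.08,-0.1067,0,0],
    [0,0.08,-0.1067,0,0],
    [0,0.08,-0.1067,0,0],
    [0,0.08,-0.1067,0,0],
    [0,0.08,-0.1067,0,0],
    [0,0,0,0,0],
  ],
  squeeze=60,
)

```text
clock: 1.35
tcp_pos: [471.5, -320.7, 230.7]
eef_rot: [-179.5, -0.2, -5.6]
force: [1.2, 0.6, -1.0]
gripper_width: -0.6
grip_force: 0.0
```

To row units: -37 mm / 300 = -0.1233, -36 mm / 300 = -0.12, 0.9 degrees / 120 = 0.0075.

Request:
nudge_tcp(
  rows=[
    [0,0.0267,-0.1233,0,0.0075],
    [0,0.0267,-0.1233,0,0],
    [0,0.0267,-0.1233,0,0],
    [0,0.0267,-0.1233,0,0],
    [0,0.0267,-0.1233,0,0],
    [0,0.0267,-0.1233,0,0],
    [0,0.0267,-0.1233,0,0],
    [0,0.0267,-0.1233,0,0],
    [0,0.0267,-0.1233,0,0],
    [0,0.0267,-0.1233,0,0],
    [0,0.0267,-0.1233,0,0],
    [0,0.0233,-0.1233,0,0],
    [0,0,-0.12,0,0],
    [0,0,0,0,0],
    [0,0,0,0,0],
  ],
)

```text
clock: 2.6
tcp_pos: [618.3, 136.5, 230.3]
eef_rot: [-179.9, 0.1, -7.0]
force: [0.6, -0.7, -0.5]
gripper_width: -0.5
grip_force: 0.0
```

```bash
python3 - <<'E'
from h import *
from scipy.spatial.transform import Rotation as Ro
s=robot.get_state();p,d=capture("wrist");cv2.imwrite("pics/w1.png",p[:,:,::-1])
m=camera_model("wrist");K=m["mtx"];H=np.array(m["hand_eye"]);v,u=np.indices(d.shape)
a=(u-K[0,2])/K[0,0];b=(v-K[1,2])/K[1,1];f=1+m["k1"]*(a*a+b*b);a/=f;b/=f
C=np.stack([a*d,b*d,d],-1)@H[:3,:3].T+H[:3,3]
X=C@Ro.from_euler("xyz",s["eef_rot"],degrees=True).as_matrix().T+s["tcp_pos"]
print(s["tcp_pos"],H.round(2))
q=p.astype(int);r=(q[...,0]>90)&(q[...,1]<60)&(q[...,2]<60)&(d>0)&(X[...,2]>30)&(X[...,2]<120)
k,l,st,c=cv2.connectedComponentsWithStats(r.astype(np.uint8))
for i in range(1,k):
    if st[i,4]>60:
        Q=X[l==i];print(c[i].round(),st[i,4],Q.mean(0).round(1),Q.min(0).round(),Q.max(0).round())
E
```

```text
[618.29237999 136.50357904 230.28643374] [[  -0.     -0.96   -0.29   74.7 ]
 [   1.     -0.      0.      1.11]
 [  -0.     -0.29    0.96 -142.23]
 [   0.      0.      0.      1.  ]]
[302. 221.] 853 [624.6 148.9  84.6] [616. 122.  66.] [633. 173.  98.]
[433. 332.] 449 [490.   32.8  74.5] [475.  24.  60.] [503.  41.  88.]
[503. 342.] 788 [472.4 -37.6  80.4] [451. -47.  62.] [493. -30.  97.]
```

View pics/w1.png

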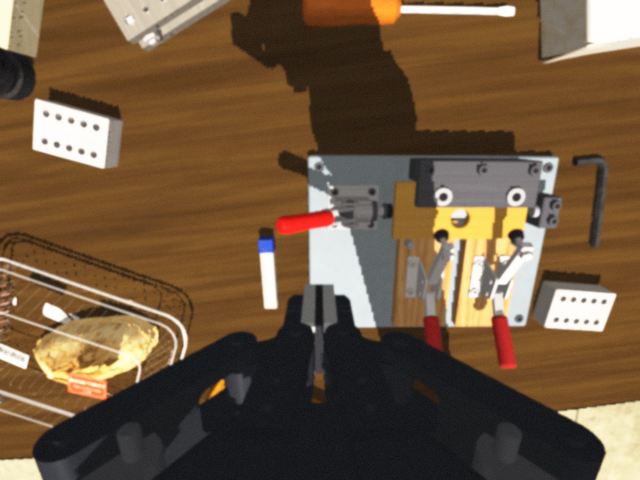

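The wrist view confirms the jig pose: push grip near (302,221), hold grips at (433,332) and (503,342). Centre over the push grip and go down.

To row units: 35 mm / 300 = 0.1167, 20 mm / 300 = 0.0667, -0.5 degrees / 120 = -0.0042.

Request:
nudge_tcp(
  rows=[
    [0,0.01,-0.0333,0.0667,-0.0042],
    [0,0,0,0.1167,0],
    [0,0,0,0.1167,0],
    [0,0,0,0.0667,0],
    [0,0,0,0,0],
    [0,0,0,0.0167,0],
    [0,0,0,0.0167,0],
    [0,0,0,0.0167,0],
    [0,0,0,0.0167,0],
    [0,0,0,0,0],
  ],
)

```text
clock: 3.48
tcp_pos: [623.2, 142.1, 101.2]
eef_rot: [180.0, 0.0, -6.9]
force: [-1.2, -0.7, 0.1]
gripper_width: -0.2
grip_force: 0.0
```

To row units: -4 mm / 300 = -0.0133, 3 mm / 300 = 0.01.

Request:
nudge_tcp(
  rows=[
    [0,0,-0.0133,0.01,0],
    [0,0,0,0.0133,0],
    [0,0,0,0.0133,0],
    [0,0,0,0.0133,0],
    [0,0,0,0.0133,0],
    [0,0,0,0,0],
    [0,0,0,0,0],
  ],
)

```text
clock: 4.07
tcp_pos: [624.9, 146.8, 83.1]
eef_rot: [-179.9, -0.1, -6.9]
force: [0.4, 0.9, 2.3]
gripper_width: -0.2
grip_force: 1.2
```

Request:
nudge_tcp(
  rows=[
    [0,-0.0033,0,0.0133,0],
    [0,0,0,0.0133,0],
    [0,0,0,0.0133,0],
    [0,0,0,0.0067,0],
    [0,0,0,0.0067,0],
    [0,0,0,0.0067,0],
    [0,0,0,0,0],
    [0,0,0,0,0],
  ],
)

```text
clock: 4.73
tcp_pos: [625.0, 149.0, 66.1]
eef_rot: [-179.7, -0.3, -6.8]
force: [0.7, 2.5, 6.5]
gripper_width: 0.2
grip_force: 2.9
```

To row units: 2 mm / 300 = 0.0067.

Request:
nudge_tcp(
  rows=[
    [0,0,0,0.0067,0],
    [0,0,0,0.0067,0],
    [0,0,0,0.0067,0],
    [0,0,0,0.0067,0],
    [0,0,0,0,0],
    [0,0,0,0,0],
  ],
)

```text
clock: 5.23
tcp_pos: [625.4, 149.9, 63.5]
eef_rot: [-179.6, -0.4, -6.8]
force: [-7.2, 1.8, 30.9]
gripper_width: -0.4
grip_force: 15.2
```

Firm stop at 63.5 mm with 31 N. Raise, move over to the stop-side grip and look.

To row units: -40 mm / 300 = -0.1333, 35 mm / 300 = 0.1167.

Request:
nudge_tcp(
  rows=[
    [0,0,0,0,0],
    [0,0,0,-0.0667,0],
    [0,0,0,-0.1333,0],
    [0,0,0,-0.1333,0],
    [0,-0.0733,0.1133,-0.0433,0],
    [0,-0.0733,0.1133,0,0],
    [0,-0.0733,0.1133,0,0],
    [0,-0.0733,0.1133,0,0],
    [0,-0.0733,0.1133,0,0],
    [0,-0.0767,0.1167,0,0],
    [0,0,0,0,0],
    [0,0,0,0,0],
    [0,0,0,0,0],
  ],
)

```text
clock: 6.32
tcp_pos: [467.2, -40.1, 169.1]
eef_rot: [-180.0, -0.0, -6.9]
force: [0.8, -0.3, -0.5]
gripper_width: 0.4
grip_force: 0.0
```

```bash
python3 - <<'E'
from h import *
p,d=capture("wrist");w=p
t,dt=capture("top");np.savez("top1.npz",p=t,d=dt)
c=cv2.resize(t[200:330,180:340],None,fx=3,fy=3)
im=np.zeros((390,800,3),np.uint8);im[:,:480]=c;im[:240,480:]=cv2.resize(w,(320,240))
cv2.imwrite("pics/a2.png",im[:,:,::-1])
E
```

```text
(no output)
```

View pics/a2.png

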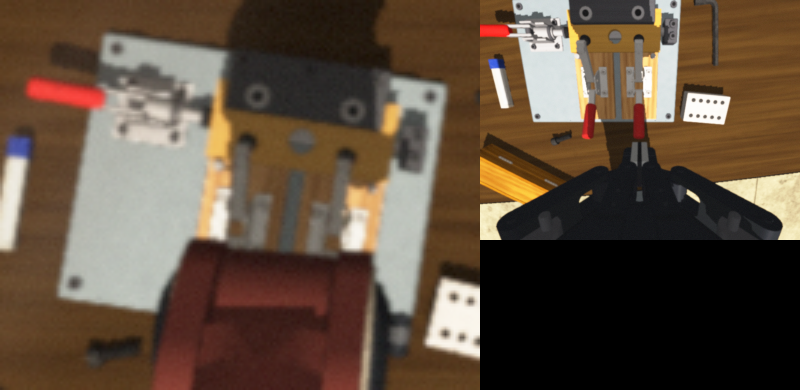

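The push handle and plunger are forward and the blank sits against the stop. I'll check the handle height numerically.

To row units: 30 mm / 300 = 0.1, 1.5 mm / 300 = 0.005.

```bash
python3 - <<'E'
from h import *
for n in("top0","top1"):
    z=np.load(n+".npz");p=z["p"].astype(int);X=cloud("top",z["d"])
    r=(p[...,0]>110)&(p[...,1]<60)&(p[...,2]<60)&(X[...,2]>30)&(X[...,1]>115)&(X[...,1]<230)&(X[...,0]>590)&(X[...,0]<660)
    Q=X[r];f=np.polyfit(Q[:,1],Q[:,2],1);print(n,len(Q),"slope deg",np.degrees(np.arctan(f[0])),Q.min(0),Q.max(0))
    b=(p[...,0]>90)&(p[...,2]<p[...,0]*.45)&(p[...,1]>p[...,0]*.55)&(X[...,2]>31)&(X[...,2]<39)&(X[...,0]>540)&(X[...,0]<640)&(abs(X[...,1])<110)
    Q=X[b];J=(Q[:,:2]-[515,-6])@np.array([[.9936,.1132],[-.1132,.9936]]);print(len(J),np.percentile(J,[1,50,99],axis=0).round(1).tolist())
E
```

```text
top0 71 slope deg 28.45446863463013 [616.82931229 127.42087948  68.8897877 ] [632.63609593 174.44407061  98.08605002]
819 [[60.0, -60.9], [82.0, 14.0], [114.5, 74.9]]
top1 52 slope deg 8.783521115860566 [623.33139361 134.35956361  57.6793792 ] [635.218975   183.56531377  69.55585581]
796 [[60.1, -68.4], [82.6, 0.6], [113.6, 68.1]]
```

Request:
nudge_tcp(
  rows=[
    [0,0.005,-0.0067,0.0667,0],
    [0,0,0,0.1,0],
    [0,0,0,0.0333,0],
    [0,0,0,0.0167,0],
    [0,0,0,0.0167,0],
    [0,0,0,0,0],
    [0,0,0,0,0],
  ],
)

```text
clock: 7.0
tcp_pos: [469.3, -38.1, 99.4]
eef_rot: [-180.0, -0.1, -6.9]
force: [-0.1, 0.4, 0.5]
gripper_width: -0.0
grip_force: 0.0
```

Slope dropped to about 9–11°, and the blank now spans -68 to 68, so it is home. Press hold_stop.

To row units: 4 mm / 300 = 0.0133, 3 mm / 300 = 0.01.

Request:
nudge_tcp(
  rows=[
    [0,0,0,0.0133,0],
    [0,0,0,0.0133,0],
    [0,0,0,0.0133,0],
    [0,0,0,0.0133,0],
    [0,0,0,0.0133,0],
    [0,0,0,0.0133,0],
    [0,0,0,0.0133,0],
    [0,0,0,0.01,0],
    [0,0,0,0.0067,0],
    [0,0,0,0.0067,0],
    [0,0,0,0,0],
    [0,0,0,0,0],
  ],
)

```text
clock: 8.0
tcp_pos: [466.8, -38.4, 64.4]
eef_rot: [180.0, 0.2, -6.9]
force: [-4.0, 1.3, 6.9]
gripper_width: -0.2
grip_force: 2.8
```

To row units: 2 mm / 300 = 0.0067.

Request:
nudge_tcp(
  rows=[
    [0,0,0,0.0067,0],
    [0,0,0,0.0067,0],
    [0,0,0,0.0067,0],
    [0,0,0,0.0067,0],
    [0,0,0,0,0],
    [0,0,0,0,0],
  ],
)

```text
clock: 8.5
tcp_pos: [466.6, -38.4, 60.2]
eef_rot: [-180.0, 0.2, -6.9]
force: [-10.2, 1.1, 42.4]
gripper_width: 0.4
grip_force: 19.9
```

Request:
nudge_tcp(
  rows=[
    [0,0,0,-0.0667,0],
    [0,0,0,-0.1333,0],
    [0,0,0,-0.1333,0],
    [0,0,-0.0833,-0.0333,0],
    [0,0,-0.0833,0,0],
    [0,0,-0.08,0,0],
    [0,0,0,0,0],
    [0,0,0,0.0667,0],
    [0,0,0,0.1,0],
    [0,0,0,0.05,0],
    [0,0,0,0,0],
    [0,0,0,0,0],
  ],
)

```text
clock: 9.5
tcp_pos: [477.0, 34.6, 100.6]
eef_rot: [180.0, 0.1, -6.9]
force: [0.4, 0.2, 0.6]
gripper_width: 0.1
grip_force: 0.0
```

To row units: 4 mm / 300 = 0.0133, 3 mm / 300 = 0.01.

Request:
nudge_tcp(
  rows=[
    [0,0,-0.0033,0.0133,0],
    [0,0,0,0.0133,0],
    [0,0,0,0.0133,0],
    [0,0,0,0.0133,0],
    [0,0,0,0.0133,0],
    [0,0,0,0.0133,0],
    [0,0,0,0.0133,0],
    [0,0,0,0.01,0],
    [0,0,0,0.0067,0],
    [0,0,0,0.0067,0],
    [0,0,0,0.0067,0],
    [0,0,0,0.0067,0],
    [0,0,0,0,0],
    [0,0,0,0,0],
  ],
)

```text
clock: 10.67
tcp_pos: [476.3, 36.1, 62.7]
eef_rot: [-180.0, 0.1, -6.9]
force: [-1.2, 0.2, 4.6]
gripper_width: -0.1
grip_force: 1.7
```

To row units: 2 mm / 300 = 0.0067, 1 mm / 300 = 0.0033.

Request:
nudge_tcp(
  rows=[
    [0,0,0,0.0067,0],
    [0,0,0,0.0067,0],
    [0,0,0,0.0067,0],
    [0,0,0,0.0033,0],
    [0,0,0,0,0],
    [0,0,0,0,0],
  ],
)

```text
clock: 11.17
tcp_pos: [476.3, 36.0, 60.1]
eef_rot: [-180.0, 0.1, -6.9]
force: [-10.6, 1.2, 44.0]
gripper_width: -0.2
grip_force: 20.8
```

Locked. Raise clear to the right and check all three.

To row units: -40 mm / 300 = -0.1333, 38 mm / 300 = 0.1267.

Request:
nudge_tcp(
  rows=[
    [0,0,0,-0.0667,0],
    [0,0,0,-0.1333,0],
    [0,0,0,-0.1333,0],
    [0,0,0,-0.1333,0],
    [0,0,0.1167,-0.0667,0],
    [0,0,0.1267,0,0],
    [0,0,0.1267,0,0],
    [0,0,0.1267,0,0],
    [0,0,0.1267,0,0],
    [0,0,0.1267,0,0],
    [0,0,0.1267,0,0],
    [0,0,0.1267,0,0],
    [0,0,0,0,0],
    [0,0,0,0,0],
  ],
)

```text
clock: 12.33
tcp_pos: [440.2, -265.9, 215.2]
eef_rot: [179.9, -0.0, -7.3]
force: [1.0, 1.1, 0.6]
gripper_width: 0.0
grip_force: 0.0
```

```bash
python3 - <<'E'
from h import *
p,d=capture("top");X=cloud("top",d);q=p.astype(int)
r=(q[...,0]>85)&(q[...,1]<60)&(q[...,2]<60)&(X[...,2]>30)&(X[...,2]<120)&(X[...,0]>430)&(X[...,0]<660)&(X[...,1]>-60)&(X[...,1]<200)
k,l,st,c=cv2.connectedComponentsWithStats(r.astype(np.uint8))
for i in range(1,k):
    if st[i,4]>20:
        Q=X[l==i];a=1 if Q[:,1].mean()>100 else 0
        print(c[i].round(),st[i,4],Q.min(0).round(),Q.max(0).round(),"slope",np.degrees(np.arctan(np.polyfit(Q[:,a],Q[:,2],1)[0])).round(1))
b=(q[...,0]>90)&(q[...,2]<q[...,0]*.45)&(q[...,1]>q[...,0]*.55)&(X[...,2]>31)&(X[...,2]<39)&(X[...,0]>540)&(X[...,0]<640)&(abs(X[...,1])<110)
J=(X[b][:,:2]-[515,-6])@np.array([[.9936,.1132],[-.1132,.9936]]);print(np.percentile(J,[1,50,99],axis=0).round(1).tolist())
cv2.imwrite("pics/end.png",cv2.resize(p[200:330,180:340],None,fx=4,fy=4)[:,:,::-1])
E
```

```text
[202. 228.] 37 [626. 137.  56.] [635. 181.  71.] slope 9.6
[254. 302.] 103 [446.  29.  53.] [494.  45.  68.] slope -10.0
[286. 305.] 133 [440. -46.  50.] [487. -30.  69.] slope -13.1
[[60.2, -68.4], [82.1, -2.6], [112.9, 67.8]]
```

View pics/end.png

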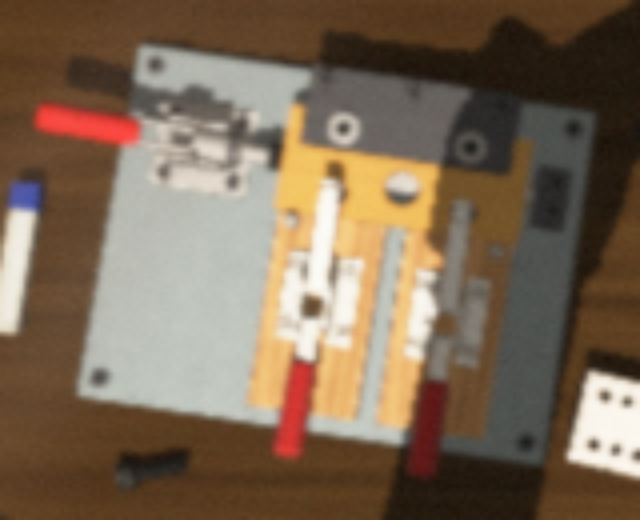

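All three handles are down at about 11°, the blank is against the stop, and the tools haven't moved. hold_stop and hold_far bottomed at the same height (60.2 and 60.1 mm).

```bash
python3 -c "
from bench import robot, capture, camera_model
print(robot.close_job())"
```

```text
the job is handed in; nothing more can be done
None
```

I pressed all three clamp handles down to their stops in the order asked (push at 31 N, then hold-downs at 42 and 44 N). The final top view shows the blank home against the end stop, and I handed the job in at about 12 s.

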